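Put three mixed-up hand tools back on their own pads

TASK

The three hand tools on the bench have been put down on each other's pads: put the orange flush cutter on the orange-edged pad, the blue pliers on the blue-edged pad and the walnut pick on the brown-edged pad, each lying flat, centred and lengthwise on its pad (the nose may point either way). Make room by laying one of the tools flat, roughly in the middle of the empty grey pad and lengthwise, letting go of it there, and leave the grey pad empty at the end. Do not shift or tip the loupe, the flux jar or the solder reel that stand among the pads.

Things in the scene. Friction and masses are not known exactly. Their poses are not given: they have to be found in the camera images.
- cutter: Flush cutter with orange plastic handles and a short stubby steel head, 130 mm long (x from -65 to 65 mm), about 0.07 kg. Loose, lies flat, 14 mm thick. Origin on its underside at the middle of its length and width, x along the tool towards the nose, y across it, z up. Grip it across y at the origin: from x = -20 to 22 mm the closed handle neck is 24 mm wide with flat sides; behind it (x below -20 mm) the handles splay to 50 mm.
- pliers: Long-nose pliers with blue plastic handles and a slender steel nose, 150 mm long (x from -75 to 75 mm), about 0.09 kg. Loose, lies flat, 14 mm thick. Origin on its underside at the middle of its length and width, x along the tool towards the nose, y across it, z up. Grip it across y at the origin: from x = -22 to 15 mm the closed handle neck is 24 mm wide with flat sides; behind it the handles splay to 50 mm.
- pick: Pick tool with a dark brown walnut handle, a short brass ferrule and a thin steel shank with a bent tip, 150 mm long (x from -75 to 75 mm), about 0.04 kg. Loose, lies flat, 14 mm thick. Origin on its underside at the middle of its length and width, x along the tool towards the nose, y across it, z up. The handle is a straight bar 14 mm wide and 14 mm high with flat sides, from x = -75 to 15 mm; grip it across y anywhere from x = -30 to 5 mm.
- orange_pad: Fixed flat tool pad on the bench, 170 long (its x) x 76 wide (its y) x 6 mm thick, bright orange border around a white inset; home of the cutter. Origin at the centre of its underside, z up; its top is 6 mm above the origin.
- blue_pad: Fixed flat tool pad on the bench, 170 long (its x) x 76 wide (its y) x 6 mm thick, blue border around a white inset; home of the pliers. Origin at the centre of its underside, z up; its top is 6 mm above the origin.
- brown_pad: Fixed flat tool pad on the bench, 170 long (its x) x 76 wide (its y) x 6 mm thick, dark brown wooden border around a white inset; home of the pick. Origin at the centre of its underside, z up; its top is 6 mm above the origin.
- grey_pad: Fixed flat tool pad on the bench, 170 long (its x) x 76 wide (its y) x 6 mm thick, plain grey all over, without an inset; the free spot, empty at the start. Origin at the centre of its underside, z up; its top is 6 mm above the origin.
- loupe: Steel magnifier loupe standing upright, loose: 30 mm diameter, 32 mm high, 0.06 kg, clear lens on top. Origin at the centre of its underside. Leave alone.
- flux_jar: Small amber flux jar with a white lid, loose: 31 mm diameter, 36 mm high, 0.06 kg. Origin at the centre of its underside. Leave alone.
- solder_reel: Small solder reel standing on end, loose: green flanges of 32 mm diameter, 30 mm high, 0.09 kg. Origin at the centre of its underside. Leave alone.
Mind the look-alikes: they are no part of the job. Leave any green, purple or white look-alike of the cutter alone.

How it is judged:
On the way:
1. one of the three tools lies released and flat on the grey pad, within 30 mm of its centre and within 30 degrees of lengthwise (((horizontal distance between cutter and grey_pad below 0.03 m and angle between the x axis of cutter and the x axis of grey_pad, either way round below 0.52 rad and z of cutter in the frame of grey_pad between 0.002 and 0.01 m and angle between cutter's own z axis and vertical below 0.12 rad and linear speed of cutter below 0.02 m/s and contact force between cutter and the fingers below 0.05 N) or (horizontal distance between pliers and grey_pad below 0.03 m and angle between the x axis of pliers and the x axis of grey_pad, either way round below 0.52 rad and z of pliers in the frame of grey_pad between 0.002 and 0.01 m and angle between pliers's own z axis and vertical below 0.12 rad and linear speed of pliers below 0.02 m/s and contact force between pliers and the fingers below 0.05 N) or (horizontal distance between pick and grey_pad below 0.03 m and angle between the x axis of pick and the x axis of grey_pad, either way round below 0.52 rad and z of pick in the frame of grey_pad between 0.002 and 0.01 m and angle between pick's own z axis and vertical below 0.12 rad and linear speed of pick below 0.02 m/s and contact force between pick and the fingers below 0.05 N))), for 0.2 s.
At the end, for the whole second after the job is handed in: The cutter is on the orange pad, the pliers on the blue pad and the pick on the brown pad, each flat on the pad, its origin within 15 mm of the pad's centre seen from above, its length within 15 degrees of the pad's length (either way round), released and at rest (horizontal distance between cutter and orange_pad below 0.015 m and angle between the x axis of cutter and the x axis of orange_pad, either way round below 0.26 rad and z of cutter in the frame of orange_pad between 0.002 and 0.01 m and angle between each of cutter, pliers, pick's own z axis and vertical below 0.12 rad and linear speed of each of cutter, pliers, pick below 0.02 m/s and contact force between each of cutter, pliers, pick and the fingers below 0.05 N and horizontal distance between pliers and blue_pad below 0.015 m and angle between the x axis of pliers and the x axis of blue_pad, either way round below 0.26 rad and z of pliers in the frame of blue_pad between 0.002 and 0.01 m and horizontal distance between pick and brown_pad below 0.015 m and angle between the x axis of pick and the x axis of brown_pad, either way round below 0.26 rad and z of pick in the frame of brown_pad between 0.002 and 0.01 m); the robot touches nothing.
It fails at once if the loupe is shifted by more than 15 mm or tipped (distance of loupe from where it was at the start of the episode above 0.015 m or angle between loupe's own z axis and vertical above 0.4 rad).
It fails at once if the flux jar is shifted by more than 15 mm or tipped (distance of flux_jar from where it was at the start of the episode above 0.015 m or angle between flux_jar's own z axis and vertical above 0.4 rad).
It fails at once if the solder reel is shifted by more than 15 mm or tipped (distance of solder_reel from where it was at the start of the episode above 0.015 m or angle between solder_reel's own z axis and vertical above 0.4 rad).
It also fails if it takes over 112 s, if anything falls off the work surface, if the arm or the gripper's body presses on something with over 40 N, if the wrist force passes 120 N, or if a joint passes its speed limit or range.

ROBOT

A 7-joint arm with a two-finger parallel gripper is mounted at the origin on the work surface. World frame = base frame: x ahead of the robot, y to its left, z up, the work surface at z = 0. Lengths are in m, angles in rad, forces in N, time in s.
With the tool pointing down it reaches from about 0.35 to 0.9 m from the base axis. Payload 8.1 kg.
Tool frame: the origin (TCP) lies between the finger pads; the fingertips stand 17 mm ahead of it and the grasp point (between the pads) lies 2 mm behind it; y points along the fingers, z is the direction in which the jaws open and shut, and the axes are right-handed (so a half turn about y gives the same grasp; the last joint's range is limited). The gripper opens to 92 mm and grips with 3 to 60 N. Pads are 19 mm wide; open, the fingers measure 130 mm over their backs; the gripper's body (75 mm by 190 mm) begins 47 mm behind the grasp point.
Start: joints at [-1.372, 0.434, 0.025, 1.573, -0.012, 1.134, -0.075], TCP at [0.186, 0.597, 0.244] pointing down, gripper open.
Joint ranges: [-2.62, 2.62], [-0.44, 2.09], [-1.27, 1.32], [0.08, 2.57], [-1.32, 4.46], [0.12, 2], [-2.74, 2.74]. Speed limits (rad/s): [2.22, 2.22, 3.01, 3.01, 3.14, 3.14, 3.14].

INTERFACE

Orientations are given as a rotation vector (axis times angle).
In Python, from station import bot, optics gives the robot as it stands.
- The arm moves only by the tool move_arm, never from a script. Its argument "series" is a list that holds one entry, the list of rows, each a list of 6 numbers: the shift along the world's x, y, z in mm, then the turn, a rotation vector about the world's x, y, z in rad. In form: [[[x, y, z, rx, ry, rz], ...]]. A call has 1 to 10 rows; each row shifts and turns the commanded pose from where the row before left it; what a row does not reach is not made up. A row lasts 1/12 s, in which the tool goes at most 41.7 mm and 7.16 degrees, less where a joint would pass 70% of its speed; a pose out of reach is approached as far as the arm can. A call is refused whole if a number of a shift passes 41.7 or a number of a turn 0.125, either way. A call with a gripper value outside its range is refused whole. "jaw" is the finger opening in mm, from 0 to 91.8, set as the call begins (left out, the last holds). The fingers move at their own pace and stop on an object; "grip_force" is the grip in N (left out, the last holds). Time passes only in rows, so rows that do not move let the fingers close. It gives the time, the measured TCP pose, the force and the opening at its end, in the units of the state.
- bot.sense(): the state, without advancing time (a new reading comes with each control period).
- optics.capture(name): name is "side" or "top"; returns a dict with "frame" (480x640x3 uint8, red, green, blue), "range_z" (480x640 float32, m along the optical axis (not along the pixel's ray), 0 where there is no reading), "intrinsics" (3x3 intrinsics, pixels), "D" ([k1, k2, p1, p2, k3] as OpenCV has them; the pictures are not rectified), "R" (3x3) and "t" (3): a world point X has camera coordinates R X + t. Camera axes: x right, y down, z forward; pixel columns grow to the right and rows downward; lengths in m; the calibration is good to about 2 mm. A picture is of the moment at which its call begins.
- bot.finish_job(): hands the job in, once; it reports no verdict.
The state is a dict: "clock": time; "qpos": joint angles; "joint_vel": joint speeds; "effort": joint torques, N m; "ee_pos": TCP position; "eef_rot": TCP orientation; "ft_force": force on the tool from outside, world axes, zero at the start; "torque": the same for the moment, N m; "grip_width": opening from 0.0 (shut) to 1.0 (fully open).
Only numpy, scipy, OpenCV 4.12 (cv2) and the standard library are available. Lean on these libraries where they do the work, as an engineer would, in place of code of your own. Each camera call takes 0.05 s, during which the arm holds its last target.

## Working session

There is one attempt and no reset: what is moved stays moved. The work goes in short steps, Python scripts to look and compute and a tool call to move; the robot and the scene stay as the last step left them, time stands still between calls to the robot, and variables do not carry over. Pictures are saved under pics/ and viewed, and the job is handed in when it is done.

Besides the shell and the picture viewer there is one more tool, called after "Emit:" as name(argument=value, ...), one argument or row to a line, values as JSON. move_arm: Moves the arm, as the interface text tells. Its arguments: {"type":"object","properties":{"series":{"type":"array","items":{"type":"array","items":{"type":"array","items":{"type":"number"}}}},"jaw":{"type":"number"},"grip_force":{"type":"number"}},"required":["series"]}

```bash
ls; mkdir -p pics; python3 - <<'E'
from station import bot, optics
import cv2, numpy as np
for n in ["top","side"]:
    c=optics.capture(n); cv2.imwrite(f"pics/{n}0.png",c["frame"][:,:,::-1])
    np.savez(f"{n}0.npz",**{k:np.array(v) for k,v in c.items()})
    print(n,c["intrinsics"],c["D"],c["R"],c["t"])
print(bot.sense())
E
```

```text
pics
top [[569.14590784   0.         311.2866006 ]
 [  0.         569.14590784 246.07540836]
 [  0.           0.           1.        ]] [0.00143681 0.         0.         0.         0.        ] [[-0.01130176 -0.99989375 -0.00920635]
 [-0.992329    0.01234882 -0.12300677]
 [ 0.12310739  0.00774553 -0.99236313]] [0.00242227 0.4849239  1.04368183]
side [[580.83892607   0.         323.53320077]
 [  0.         580.83892607 237.43241994]
 [  0.           0.           1.        ]] [0.06355023 0.         0.         0.         0.        ] [[ 0.89940725 -0.4367963  -0.01660122]
 [-0.29604035 -0.58075448 -0.75834316]
 [ 0.32160025  0.68697396 -0.65164412]] [-0.44249141  0.15742857  0.98073398]
{'clock': 0.1, 'qpos': array([-1.37160751,  0.43512418,  0.02495855,  1.57397917, -0.01160657,
        1.13400536, -0.07507996]), 'joint_vel': array([ 0.00088409, -0.00316437, -0.0008401 , -0.00266708, -0.00167183,
        0.00038328,  0.00021639]), 'effort': array([ 2.57433087e-03, -6.69126391e+01,  9.87545885e-01, -3.15139854e+01,
       -6.06335490e-02,  3.75266885e-02,  1.04424996e-05]), 'ee_pos': array([0.1856793 , 0.59633785, 0.24305178]), 'eef_rot': array([-1.55915393,  0.23701051, -0.23686192]), 'ft_force': array([ 0.02460602, -0.65545263,  0.07098515]), 'torque': array([-0.00016896,  0.0728667 , -0.01724797]), 'grip_width': 1.0007502435997617}
```

View pics/top0.png

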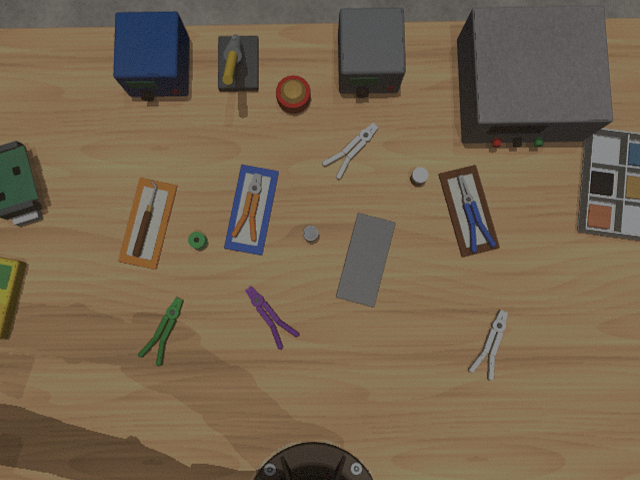

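View pics/side0.png

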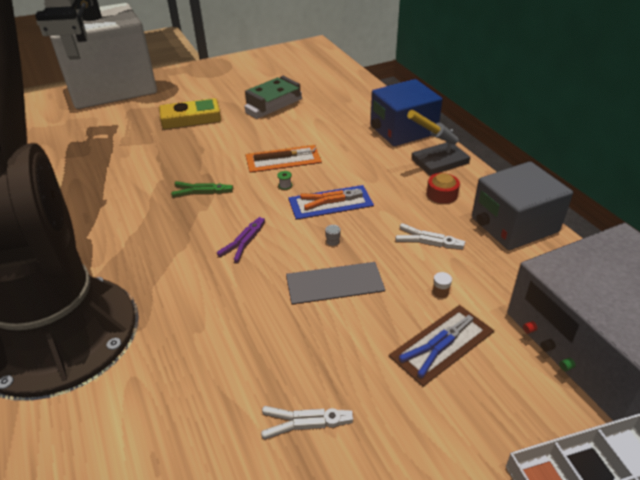

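The top view shows the pick on the orange pad (148,222), the cutter on the blue pad (251,210) and the pliers on the brown pad (469,211). The empty grey pad is at (366,260). The reel is at (198,240), the loupe at (311,233) and the jar at (420,176).

```bash
cat > h.py <<'E'
import cv2, numpy as np
def ray(c,uv,z):
    uv=np.asarray(uv,float).reshape(-1,1,2)
    n=cv2.undistortPoints(uv,c["intrinsics"],np.array(c["D"])).reshape(-1,2)
    d=np.c_[n,np.ones(len(n))]@c["R"]; o=-c["R"].T@c["t"]
    return o+d*((z-o[2])/d[:,2])[:,None]
def ptsz(c):
    v,u=np.mgrid[:480,:640]; n=cv2.undistortPoints(np.stack([u,v],-1).reshape(-1,1,2).astype(float),c["intrinsics"],np.array(c["D"])).reshape(-1,2)
    d=np.c_[n,np.ones(len(n))]*c["range_z"].reshape(-1,1)
    return ((d-c["t"])@c["R"]).reshape(480,640,3)
def rect(P):
    (cx,cy),(w,h),a=cv2.minAreaRect((P[:,:2]*1000).astype(np.float32))
    b=cv2.boxPoints(((cx,cy),(w,h),a)); e1,e2=b[1]-b[0],b[2]-b[1]
    e=e1 if np.linalg.norm(e1)>np.linalg.norm(e2) else e2
    ang=np.degrees(np.arctan2(e[1],e[0]))%180
    return np.round([cx,cy,max(w,h),min(w,h),ang],1)
E
python3 - <<'E'
from h import *
c=dict(np.load("top0.npz")); f=c["frame"]; hsv=cv2.cvtColor(f,cv2.COLOR_RGB2HSV)
for p in [(148,180),(122,245),(240,190),(232,248),(444,185),(492,240),(366,260),(253,190),(240,225),(466,190),(485,235),(153,190),(143,235),(150,208),(136,200),(100,250),(210,200)]:
    print(p,hsv[p[1],p[0]])
X=ptsz(c)
for p in [(148,180),(366,260),(240,225),(143,235),(311,230),(420,174),(198,240),(300,350),(400,100)]: print(p,np.round(X[p[1],p[0]],4))
big=cv2.resize(f[140:320,100:520],None,fx=1.9,fy=1.9,interpolation=cv2.INTER_CUBIC); cv2.imwrite("pics/crop.png",big[:,:,::-1])
E
```

```text
(148, 180) [ 15 181 135]
(122, 245) [ 14 169 133]
(240, 190) [113 152 116]
(232, 248) [112 146 119]
(444, 185) [ 13 154  71]
(492, 240) [113 152 111]
(366, 260) [15 11 96]
(253, 190) [30 11 90]
(240, 225) [ 13 169 134]
(466, 190) [23 11 94]
(485, 235) [116 126  83]
(153, 190) [ 27  17 132]
(143, 235) [ 14 136  62]
(150, 208) [ 19 126 111]
(136, 200) [ 15 178 133]
(100, 250) [ 16 109 136]
(210, 200) [ 18 102 133]
(148, 180) [0.6218 0.3149 0.0086]
(366, 260) [ 0.4595 -0.1079  0.0068]
(240, 225) [0.529  0.1332 0.0172]
(143, 235) [0.5117 0.319  0.0185]
(311, 230) [ 0.5149 -0.0032  0.0347]
(420, 174) [ 0.6187 -0.2109  0.0401]
(198, 240) [0.4993 0.211  0.0293]
(300, 350) [0.2903 0.0205 0.0007]
(400, 100) [ 0.7823 -0.1845 -0.0039]
```

View pics/crop.png

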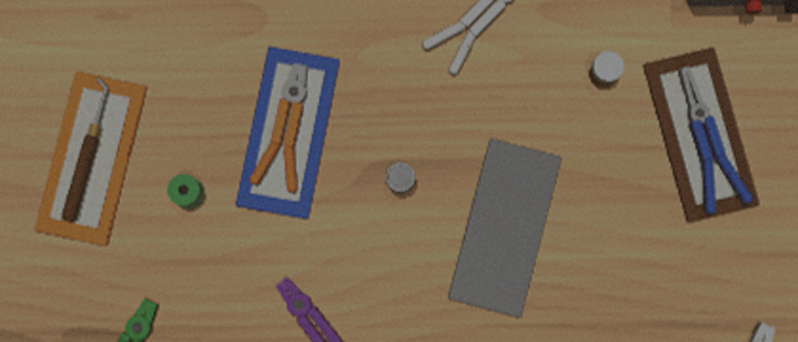

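```bash
cat > seg.py <<'E'
from h import *
c=dict(np.load("top0.npz")); f=c["frame"]; hsv=cv2.cvtColor(cv2.medianBlur(f,3),cv2.COLOR_RGB2HSV).astype(int)
H,S,V=hsv[...,0],hsv[...,1],hsv[...,2]
Z=ptsz(c)[...,2]
def roi(m,x0,y0,x1,y1):
    r=np.zeros_like(m);r[y0:y1,x0:x1]=m[y0:y1,x0:x1];return r
def big(m,keep=1):
    n,l,s,_=cv2.connectedComponentsWithStats(m.astype(np.uint8)); i=1+np.argmax(s[1:,4]); return l==i
def show(name,m,z):
    cs,_=cv2.findContours(m.astype(np.uint8),cv2.RETR_EXTERNAL,cv2.CHAIN_APPROX_NONE); p=np.vstack(cs)[:,0].astype(float)
    r=rect(ray(c,p,z)); print(name,m.sum(),r); return r
pads={}
O=big(roi((H<19)&(S>150)&(V>110),105,165,190,280)); 
B=big(roi((H>105)&(H<120)&(S>110),215,155,290,265))
W=big(roi((H<22)&(S>110)&(V<100),430,155,510,265))
G=big(roi((S<45),325,200,405,315))
for n,m in [("orange",O),("blue",B),("brown",W),("grey",G)]: pads[n]=show(n,m,.006)
vis=f.copy()
def inset(n):
    x,y,L,w,a=pads[n]; b=cv2.boxPoints(((float(x),float(y)),(160.,66.),float(a)))/1000
    P=np.c_[b,np.full(4,.006)]; uv,_=cv2.projectPoints(P,cv2.Rodrigues(c["R"])[0],c["t"],c["intrinsics"],c["D"])
    m=np.zeros((480,640),np.uint8); cv2.fillPoly(m,[uv.reshape(-1,2).astype(np.int32)],1); return m>0
hi=Z>.0135
cut=inset("blue")&(((H<22)&(S>90))|((V<112)&(S<60)))
pli=inset("brown")&(((H>100)&(S>70))|((V<112)&(S<60)))
pic=inset("orange")&(((V<105))|((S<60)&(V<112)))
for n,m in [("cutter",cut),("pliers",pli),("pick",pic)]:
    m=big(m); show(n,m,.016)
    for d in (hi,): 
        pass
    vis[m]=(255,0,0)
for m in (O,B,W,G):
    cs,_=cv2.findContours(m.astype(np.uint8),cv2.RETR_EXTERNAL,cv2.CHAIN_APPROX_NONE); cv2.drawContours(vis,cs,-1,(0,255,0),1)
cv2.imwrite("pics/seg.png",cv2.resize(vis[140:320,100:520],None,fx=1.9,fy=1.9,interpolation=cv2.INTER_NEAREST)[:,:,::-1])
for n,q,z in [("loupe",(311,233),.032),("jar",(420,175),.036),("reel",(198,240),.03)]: print(n,ray(c,q,z))
E
python3 seg.py
```

```text
orange 1389 [537.5 314.3 168.6  76.3 167. ]
blue 1307 [562.1 113.1 167.3  73.9 168.7]
brown 1301 [ 554.3 -308.3  169.    76.5   13.2]
grey 3395 [ 461.4 -106.7  168.6   76.2  164.3]
cutter 630 [550.8 122.1 102.5  48.8 174. ]
pliers 799 [ 549.5 -312.2  149.5   50.4   14.5]
pick 507 [537.5 315.2 137.8  19.2 165.5]
loupe [[ 0.50954653 -0.00309029  0.032     ]]
jar [[ 0.6177783  -0.21164335  0.036     ]]
reel [[0.49916282 0.21088711 0.03      ]]
```

```bash
ls pics/seg*
```

```text
pics/seg.png
```

View pics/seg.png

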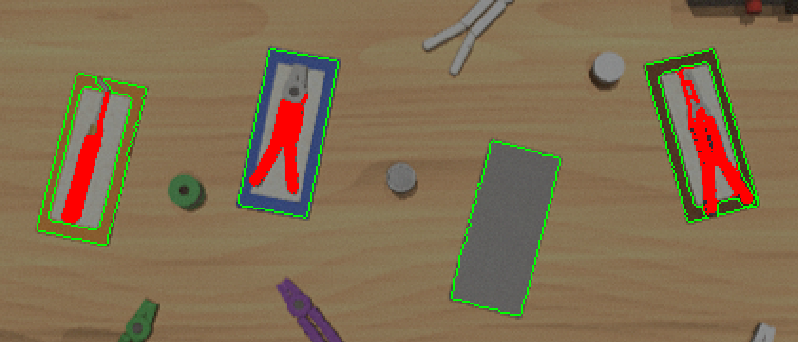

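```bash
python3 - <<'E'
from h import *
c=dict(np.load("top0.npz")); f=c["frame"]
o=[]
for x,y in [(112,170),(214,160),(430,160)]:
    o.append(cv2.resize(f[y:y+100,x:x+76],None,fx=3.5,fy=5,interpolation=cv2.INTER_CUBIC))
I=np.hstack([cv2.resize(f[y:y+105,x:x+50+20],(266,399*1)) for x,y in [(115,170),(218,160),(435,160)]])
I=np.clip(I.astype(float)*1.6,0,255).astype(np.uint8)
cv2.imwrite("pics/z.png",I[:,:,::-1]); print(I.shape)
E
```

```text
(399, 798, 3)
```

View pics/z.png

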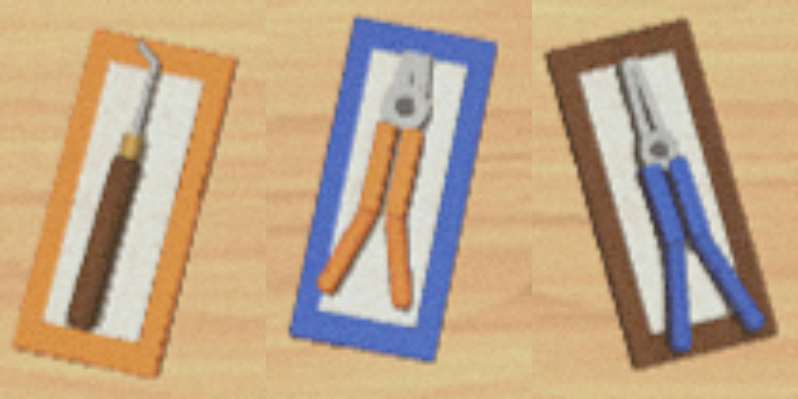

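```bash
python3 - <<'E'
from h import *
c=dict(np.load("top0.npz"))
def w(x,y,ox,oy,off,z=.016): return ray(c,[((x-off)/3.8-.4+ox,y/3.8-.4+oy)],z)[0,:2]*1000
def rep(n,r,t):
    d=t-r; print(n,"rear",r.round(1),"nose",t.round(1),"L",np.linalg.norm(d).round(1),"mid",((r+t)/2).round(1),"ang",np.degrees(np.arctan2(d[1],d[0])).round(1))
r=w(81,328,115,170,0); a=w(131,148,115,170,0); rep("pick handle..ferrule mid",r,a); rep("pick tip",r,w(143,42,115,170,0))
a=(a-r)/np.linalg.norm(a-r); print("pick origin",r+75*a)
r=(w(325,292,218,160,266)+w(402,308,218,160,266))/2; t=w(417,54,218,160,266); rep("cutter",r,t); rep("piv",r,w(404,105,218,160,266))
r=(w(680,353,435,160,532)+w(760,331,435,160,532))/2; t=w(627,60,435,160,532); rep("pliers",r,t); rep("piv",r,w(658,150,435,160,532))
for n,q in [("cut bends",[(359,206),(408,214),(372,125),(424,130)]),("pl",[(664,240),(714,226),(642,168),(688,160)])]:
    of,o=(266,(218,160)) if n[0]=="c" else (532,(435,160))
    print(n,[w(x,y,*o,of).round(1) for x,y in q])
E
```

```text
pick handle..ferrule mid rear [471.9 332.3] nose [563.6 309.3] L 94.6 mid [517.7 320.8] ang -14.1
pick tip rear [471.9 332.3] nose [618.6 304.4] L 149.4 mid [545.2 318.4] ang -10.8
pick origin [544.60534244 314.05957873]
cutter rear [502.8 127. ] nose [629.5 100. ] L 129.5 mid [566.1 113.5] ang -12.0
piv rear [502.8 127. ] nose [602.9 106.6] L 102.2 mid [552.9 116.8] ang -11.5
pliers rear [ 475.8 -332.1] nose [ 621.  -291.9] L 150.6 mid [ 548.4 -312. ] ang 15.5
piv rear [ 475.8 -332.1] nose [ 574.1 -305.6] L 101.8 mid [ 524.9 -318.8] ang 15.1
cut bends [array([550.9, 129.4]), array([546.5, 104.5]), array([592.7, 122.9]), array([589.8,  96.4])]
pl [array([ 527.9, -306.5]), array([ 534.7, -332. ]), array([ 564.9, -297.1]), array([ 568.7, -320.5])]
```

```bash
cat > st.py <<'E'
import sys
from station import bot
import numpy as np
from scipy.spatial.transform import Rotation as R
s=bot.sense(); M=R.from_rotvec(s["eef_rot"]).as_matrix()
print("t",s["clock"],"pos",(s["ee_pos"]*1000).round(1),"jawdir deg",np.degrees(np.arctan2(M[1,2],M[0,2])).round(2),"fingers",M[:,1].round(4),"grip",round(s["grip_width"],3),"F",s["ft_force"].round(2),"q",s["qpos"].round(2))
if len(sys.argv)>4:
    x,y,z,a=map(float,sys.argv[1:5]); jd=np.degrees(np.arctan2(M[1,2],M[0,2]))
    dy=((a+90-jd)+90)%180-90
    rem=R.from_euler('z',np.radians(dy))
    # full target: fingers straight down, jaw at a+90
    j=np.radians(jd+dy); T=np.c_[np.cross([0,0,-1],[np.cos(j),np.sin(j),0]),[0,0,-1],[np.cos(j),np.sin(j),0]]
    print("delta",(np.array([x,y,z])-s["ee_pos"]*1000).round(1),"turn",(R.from_matrix(T@M.T)).as_rotvec().round(4))
E
python3 st.py 544 314.5 120 -14
```

```text
t 0.1 pos [185.7 596.3 243.1] jawdir deg 72.71 fingers [-3.0e-04 -1.3e-03 -1.0e+00] grip 1.001 F [ 0.02 -0.66  0.07] q [-1.37  0.44  0.02  1.57 -0.01  1.13 -0.08]
delta [ 358.3 -281.8 -123.1] turn [ 0.0013 -0.0003  0.0575]
```

Emit:
move_arm(
  series=[
    [[25,-20,0,0,0,0.006],[25,-20,0,0,0,0.006],[25,-20,0,0,0,0.006],[25,-20,0,0,0,0.006],[25,-20,0,0,0,0.006],[25,-20,0,0,0,0.006],[25,-20,0,0,0,0.006],[25,-20,0,0,0,0.006],[25,-20,0,0,0,0.006],[25,-20,0,0,0,0.004]],
  ],
  jaw=50,
)

```text
clock: 0.93
ee_pos: [0.4367, 0.3954, 0.2435]
eef_rot: [-1.563, 0.191, -0.191]
ft_force: [0.5, 1.4, -0.3]
grip_width: 0.543
```

Emit:
move_arm(
  series=[
    [[25,-20,-10,0,0,0],[25,-20,-20,0,0,0],[25,-20,-30,0,0,0],[22,-19,-35,0,0,0],[0,0,-30,0,0,0],[0,0,0,0,0,0],[0,0,0,0,0,0]],
  ],
)

```text
clock: 1.52
ee_pos: [0.5283, 0.32, 0.1219]
eef_rot: [-1.565, 0.194, -0.189]
ft_force: [-1.4, 1.0, 1.3]
grip_width: 0.543
```

```bash
python3 st.py 533 317 25 -14; python3 - <<'E'
from station import optics
import cv2
for n in ["top","side"]: cv2.imwrite(f"pics/{n}1.png",optics.capture(n)["frame"][:,:,::-1])
E
```

```text
t 1.5167 pos [528.3 320.  121.9] jawdir deg 76.03 fingers [-0.0038 -0.0019 -1.    ] grip 0.543 F [-1.41  1.01  1.3 ] q [-0.71  0.54  0.11  1.73 -0.08  0.88  0.76]
delta [  4.7  -3.  -96.9] turn [ 0.0019 -0.0038 -0.0004]
```

View pics/side1.png

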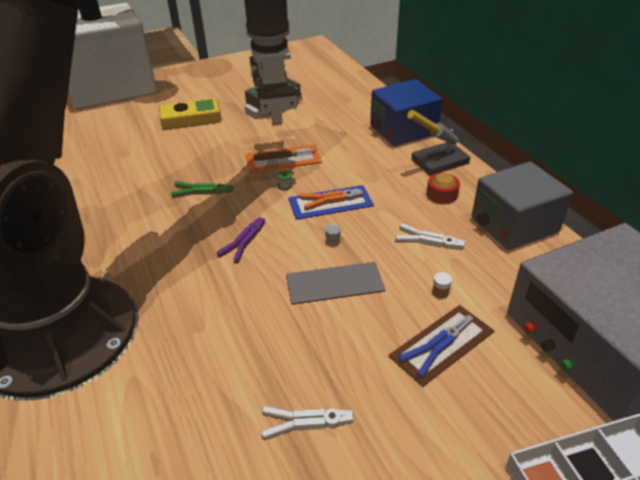

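The side view shows the gripper above the pick, at about (275,120), with its fingers clear of everything. I'll go down now.

Emit:
move_arm(
  series=[
    [[0,0,0,0,0,0],[0,0,-25,0,0,0],[0,0,-25,0,0,0],[0,0,-20,0,0,0],[0,0,-10,0,0,0],[0,0,-10,0,0,0],[0,0,0,0,0,0],[0,0,0,0,0,0],[0,0,0,0,0,0]],
  ],
)

```text
clock: 2.37
ee_pos: [0.5305, 0.321, 0.0346]
eef_rot: [-1.561, 0.19, -0.193]
ft_force: [-0.4, -0.9, 0.3]
grip_width: 0.543
```

```bash
python3 st.py 533 317 25 -14
```

```text
t 2.3667 pos [530.5 321.   34.6] jawdir deg 76.04 fingers [ 0.0017  0.0013 -1.    ] grip 0.543 F [-0.43 -0.92  0.3 ] q [-0.7   0.66  0.1   1.79 -0.09  0.7   0.78]
delta [ 2.5 -4.  -9.6] turn [-0.0013  0.0017 -0.0006]
```

Emit:
move_arm(
  series=[
    [[0,-2,0,0,0,0],[0,0,0,0,0,0],[0,0,0,0,0,0],[0,0,0,0,0,0],[0,0,0,0,0,0]],
  ],
)

```text
clock: 2.78
ee_pos: [0.5298, 0.3184, 0.0334]
eef_rot: [-1.562, 0.191, -0.192]
ft_force: [0.1, -0.5, 0.3]
grip_width: 0.546
```

```bash
python3 st.py 533 317 25 -14
```

```text
t 2.7833 pos [529.8 318.4  33.4] jawdir deg 76.02 fingers [ 2.e-04  2.e-04 -1.e+00] grip 0.546 F [ 0.05 -0.46  0.3 ] q [-0.69  0.66  0.1   1.79 -0.09  0.7   0.78]
delta [ 3.2 -1.4 -8.4] turn [-0.0002  0.0002 -0.0004]
```

Emit:
move_arm(
  series=[
    [[2,-1,-4,0,0,0],[1,0,-4,0,0,0],[0,0,0,0,0,0],[0,0,0,0,0,0],[0,0,0,0,0,0]],
  ],
)

```text
clock: 3.2
ee_pos: [0.5326, 0.3173, 0.025]
eef_rot: [-1.563, 0.192, -0.191]
ft_force: [0.4, -0.9, 0.4]
grip_width: 0.544
```

Emit:
move_arm(
  series=[
    [[0,0,0,0,0,0],[0,0,0,0,0,0],[0,0,0,0,0,0],[0,0,0,0,0,0],[0,0,0,0,0,0],[0,0,0,0,0,0]],
  ],
  jaw=0,
  grip_force=20,
)

```text
clock: 3.7
ee_pos: [0.5327, 0.3174, 0.0253]
eef_rot: [-1.562, 0.191, -0.191]
ft_force: [-0.1, 0.6, -0.6]
grip_width: 0.159
```

```bash
python3 st.py 533 317 25 -14
```

```text
t 3.7 pos [532.7 317.4  25.3] jawdir deg 76.03 fingers [ 1.e-04  1.e-04 -1.e+00] grip 0.159 F [-0.08  0.65 -0.63] q [-0.69  0.67  0.09  1.79 -0.09  0.68  0.78]
delta [ 0.3 -0.4 -0.3] turn [-0.0001  0.0001 -0.0005]
```

Emit:
move_arm(
  series=[
    [[0,0,10,0,0,0],[0,0,25,0,0,0],[0,0,25,0,0,0],[0,0,25,0,0,0],[0,0,0,0,0,0],[-4,-20,0,0,0,0],[-7,-35,0,0,0,0],[-7,-35,0,0,0,0],[-7,-35,0,0,0,0]],
  ],
)

```text
clock: 4.45
ee_pos: [0.5072, 0.1912, 0.1106]
eef_rot: [-1.562, 0.19, -0.191]
ft_force: [1.1, -1.1, -0.3]
grip_width: 0.149
```

Emit:
move_arm(
  series=[
    [[-7,-35,0,0,0,-0.01],[-7,-35,0,0,0,-0.01],[-7,-35,0,0,0,-0.01],[-7,-35,0,0,0,0],[-7,-35,0,0,0,0],[-7,-35,0,0,0,0],[-7,-35,0,0,0,0],[-7,-35,0,0,0,0],[0,0,0,0,0,0],[0,0,0,0,0,0]],
  ],
)

```text
clock: 5.28
ee_pos: [0.4512, -0.0899, 0.1107]
eef_rot: [-1.56, 0.219, -0.219]
ft_force: [0.5, 0.3, -0.2]
grip_width: 0.151
```

```bash
python3 st.py 450 -103.5 26 -15.7;  python3 - <<'E'
from station import optics
import cv2
for n in ["top","side"]: cv2.imwrite(f"pics/{n}2.png",optics.capture(n)["frame"][:,:,::-1])
E
```

```text
t 5.2833 pos [451.2 -89.9 110.7] jawdir deg 74.02 fingers [ 5.e-04 -5.e-04 -1.e+00] grip 0.151 F [ 0.5   0.26 -0.16] q [-0.05  0.34  0.16  2.13 -0.09  0.67  1.46]
delta [ -1.2 -13.6 -84.7] turn [0.0005 0.0005 0.0049]
```

View pics/side2.png

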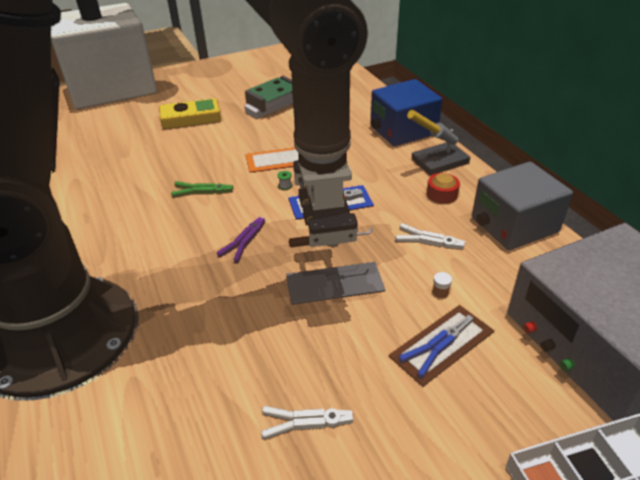

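The pick is held level over the grey pad at (330,238), and the orange pad is empty. I'll lower it.

Emit:
move_arm(
  series=[
    [[-1,-13,0,0,0,0],[0,0,-25,0,0,0],[0,0,-25,0,0,0],[0,0,-18,0,0,0],[0,0,-8,0,0,0],[0,0,0,0,0,0],[0,0,0,0,0,0],[0,0,0,0,0,0]],
  ],
)

```text
clock: 6.05
ee_pos: [0.4515, -0.1002, 0.0351]
eef_rot: [-1.56, 0.213, -0.215]
ft_force: [0.3, -0.6, -0.8]
grip_width: 0.152
```

```bash
python3 st.py 450 -103.5 26 -15.7
```

```text
t 6.05 pos [ 451.5 -100.2   35.1] jawdir deg 74.36 fingers [ 1.3e-03  1.0e-04 -1.0e+00] grip 0.152 F [ 0.35 -0.63 -0.8 ] q [ 0.01  0.48  0.13  2.18 -0.13  0.48  1.53]
delta [-1.5 -3.3 -9.1] turn [-0.0001  0.0013 -0.0011]
```

Emit:
move_arm(
  series=[
    [[-1,-3,-4,0,0,0],[0,0,-3,0,0,0],[0,0,-2,0,0,0],[0,0,0,0,0,0],[0,0,0,0,0,0],[0,0,0,0,0,0]],
  ],
)

```text
clock: 6.55
ee_pos: [0.4497, -0.1036, 0.0252]
eef_rot: [-1.56, 0.215, -0.215]
ft_force: [-0.1, -0.0, -0.5]
grip_width: 0.151
```

Emit:
move_arm(
  series=[
    [[0,0,0,0,0,0],[0,0,0,0,0,0],[0,0,0,0,0,0],[0,0,0,0,0,0]],
  ],
  jaw=45,
)

```text
clock: 6.88
ee_pos: [0.4497, -0.1036, 0.0252]
eef_rot: [-1.56, 0.215, -0.215]
ft_force: [-0.4, -1.4, 0.4]
grip_width: 0.389
```

```bash
python3 st.py 450 -103.5 26 -15.7
```

```text
t 6.8833 pos [ 449.7 -103.6   25.2] jawdir deg 74.31 fingers [ 0.e+00  1.e-04 -1.e+00] grip 0.389 F [-0.38 -1.38  0.39] q [ 0.02  0.5   0.12  2.19 -0.13  0.46  1.54]
delta [0.3 0.1 0.8] turn [-0.0001  0.     -0.0002]
```

Emit:
move_arm(
  series=[
    [[0,0,0,0,0,0],[0,0,0,0,0,0],[0,0,15,0,0,0],[0,0,30,0,0,0],[0,0,35,0,0,0],[0,0,15,0,0,0],[0,0,0,0,0,0],[5,10,0,0,0,0.01],[15,28,0,0,0,0.01]],
  ],
  jaw=50,
)

```text
clock: 7.63
ee_pos: [0.4679, -0.0683, 0.1196]
eef_rot: [-1.563, 0.205, -0.202]
ft_force: [0.8, 0.1, -1.1]
grip_width: 0.545
```

Emit:
move_arm(
  series=[
    [[16,30,0,0,0,0.01],[16,30,0,0,0,0.01],[16,30,0,0,0,0.01],[16,30,0,0,0,0.01],[16,30,0,0,0,0],[16,30,0,0,0,0],[0,0,0,0,0,0],[0,0,0,0,0,0],[0,0,0,0,0,0]],
  ],
)

```text
clock: 8.38
ee_pos: [0.5646, 0.1145, 0.1186]
eef_rot: [-1.566, 0.169, -0.165]
ft_force: [0.2, -0.4, 0.2]
grip_width: 0.546
```

```bash
python3 st.py 566 113.5 25 -12;  python3 - <<'E'
from station import optics
import cv2
for n in ["top","side"]: cv2.imwrite(f"pics/{n}3.png",optics.capture(n)["frame"][:,:,::-1])
E
```

```text
t 8.3833 pos [564.6 114.5 118.6] jawdir deg 77.81 fingers [-0.0027 -0.001  -1.    ] grip 0.546 F [ 0.18 -0.38  0.2 ] q [-0.38  0.49  0.12  1.84 -0.08  0.82  1.14]
delta [  1.4  -1.  -93.6] turn [ 0.001  -0.0027  0.0034]
```

View pics/side3.png

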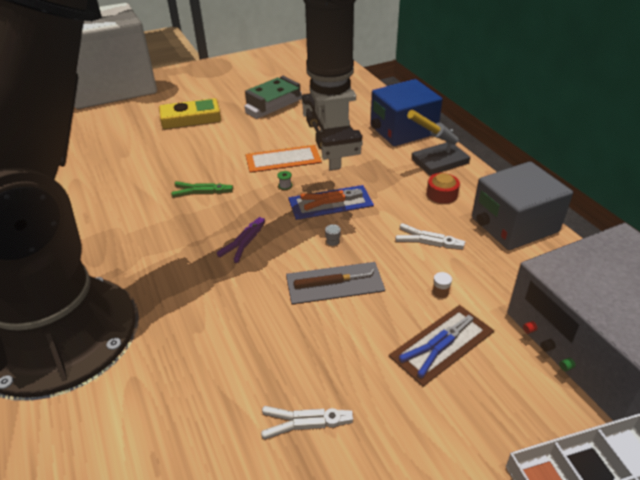

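View pics/top3.png

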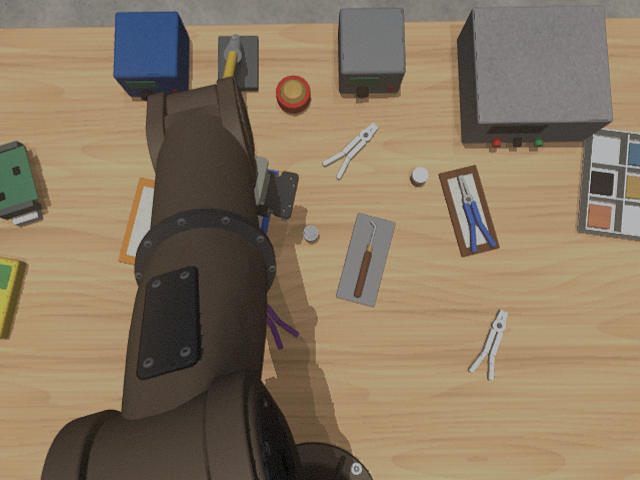

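The pick lies centred and lengthwise on the grey pad, at (366,260) in the top view and (333,281) in the side view. The gripper is over the cutter.

Emit:
move_arm(
  series=[
    [[1,-1,-20,0,0,0],[0,0,-25,0,0,0],[0,0,-20,0,0,0],[0,0,-12,0,0,0],[0,0,-6,0,0,0],[0,0,0,0,0,0],[0,0,0,0,0,0],[0,0,0,0,0,0],[0,0,0,0,0,0]],
  ],
)

```text
clock: 9.23
ee_pos: [0.5675, 0.1135, 0.0383]
eef_rot: [-1.563, 0.167, -0.169]
ft_force: [0.3, -1.1, -0.2]
grip_width: 0.545
```

```bash
python3 st.py 566 113.5 25 -12
```

```text
t 9.2333 pos [567.5 113.5  38.3] jawdir deg 77.74 fingers [ 1.8e-03  6.0e-04 -1.0e+00] grip 0.545 F [ 0.32 -1.13 -0.16] q [-0.36  0.6   0.1   1.89 -0.1   0.65  1.16]
delta [ -1.5   0.  -13.3] turn [-0.0006  0.0018  0.0045]
```

Emit:
move_arm(
  series=[
    [[-1,0,-5,0,0,0],[0,0,-5,0,0,0],[0,0,-3,0,0,0],[0,0,0,0,0,0],[0,0,0,0,0,0],[0,0,0,0,0,0]],
  ],
)

```text
clock: 9.73
ee_pos: [0.5656, 0.1134, 0.0241]
eef_rot: [-1.564, 0.168, -0.168]
ft_force: [0.8, 0.1, 0.2]
grip_width: 0.546
```

Emit:
move_arm(
  series=[
    [[0,0,0,0,0,0],[0,0,0,0,0,0],[0,0,0,0,0,0],[0,0,0,0,0,0],[0,0,0,0,0,0],[0,0,0,0,0,0]],
  ],
  jaw=0,
  grip_force=25,
)

```text
clock: 10.23
ee_pos: [0.5657, 0.1134, 0.0242]
eef_rot: [-1.564, 0.168, -0.168]
ft_force: [0.6, 0.3, 0.0]
grip_width: 0.261
```

```bash
python3 st.py 537.5 314.3 25 -13
```

```text
t 10.2333 pos [565.7 113.4  24.2] jawdir deg 77.75 fingers [ 1.e-04  1.e-04 -1.e+00] grip 0.261 F [0.55 0.28 0.02] q [-0.36  0.62  0.1   1.9  -0.1   0.62  1.16]
delta [-28.2 200.9   0.8] turn [-0.0001  0.0001 -0.0131]
```

Emit:
move_arm(
  series=[
    [[0,0,10,0,0,0],[0,0,25,0,0,0],[0,0,25,0,0,0],[0,0,25,0,0,0],[0,0,0,0,0,0],[-2,16,0,0,0,-0.005],[-4,30,0,0,0,-0.005],[-4,30,0,0,0,-0.003],[-4,30,0,0,0,0]],
  ],
)

```text
clock: 10.98
ee_pos: [0.5514, 0.2201, 0.1096]
eef_rot: [-1.563, 0.179, -0.179]
ft_force: [0.8, 0.2, -0.8]
grip_width: 0.258
```

Emit:
move_arm(
  series=[
    [[-4,30,0,0,0,0],[-4,30,0,0,0,0],[-4,25,0,0,0,0],[-2,10,0,0,0,0],[0,0,0,0,0,0],[0,0,0,0,0,0],[0,0,0,0,0,0]],
  ],
)

```text
clock: 11.57
ee_pos: [0.5383, 0.3121, 0.1091]
eef_rot: [-1.565, 0.18, -0.18]
ft_force: [0.0, -0.8, 0.0]
grip_width: 0.259
```

```bash
python3 st.py 537.5 314.3 25 -13;  python3 - <<'E'
from station import optics
import cv2
for n in ["side"]: cv2.imwrite(f"pics/{n}4.png",optics.capture(n)["frame"][:,:,::-1])
E
```

```text
t 11.5667 pos [538.3 312.1 109.1] jawdir deg 76.88 fingers [ 1.0e-04 -1.5e-03 -1.0e+00] grip 0.259 F [ 0.04 -0.78  0.02] q [-0.69  0.56  0.12  1.73 -0.08  0.85  0.8 ]
delta [ -0.8   2.2 -84.1] turn [0.0015 0.0001 0.0021]
```

View pics/side4.png

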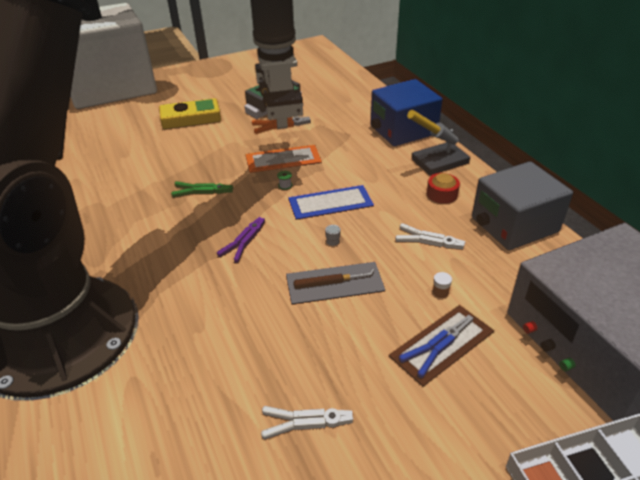

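The cutter is held level at (280,123), above the orange pad. The reel at (285,180) hasn't moved.

Emit:
move_arm(
  series=[
    [[-1,2,-10,0,0,0],[0,0,-20,0,0,0],[0,0,-20,0,0,0],[0,0,-15,0,0,0],[0,0,-8,0,0,0],[0,0,-4,0,0,0],[0,0,0,0,0,0],[0,0,0,0,0,0],[0,0,0,0,0,0]],
  ],
)

```text
clock: 12.37
ee_pos: [0.5374, 0.3166, 0.0331]
eef_rot: [-1.562, 0.177, -0.179]
ft_force: [-0.6, -0.4, -0.1]
grip_width: 0.26
```

```bash
python3 st.py 537.5 314.3 24.2 -13
```

```text
t 12.3667 pos [537.4 316.6  33.1] jawdir deg 76.98 fingers [ 1.3e-03  9.0e-04 -1.0e+00] grip 0.26 F [-0.58 -0.37 -0.07] q [-0.69  0.66  0.1   1.78 -0.1   0.7   0.81]
delta [ 0.1 -2.3 -8.9] turn [-0.0009  0.0013  0.0003]
```

Emit:
move_arm(
  series=[
    [[0,-2,-3,0,0,0],[0,0,-3,0,0,0],[0,0,-2,0,0,0],[0,0,0,0,0,0],[0,0,0,0,0,0],[0,0,0,0,0,0]],
  ],
)

```text
clock: 12.87
ee_pos: [0.5368, 0.3143, 0.0242]
eef_rot: [-1.563, 0.178, -0.178]
ft_force: [-0.5, -0.2, 1.5]
grip_width: 0.258
```

Emit:
move_arm(
  series=[
    [[0,0,0,0,0,0],[0,0,0,0,0,0],[0,0,0,0,0,0],[0,0,0,0,0,0],[0,0,0,0,0,0],[0,0,20,0,0,0],[0,0,35,0,0,0],[0,0,35,0,0,0],[0,0,0,0,0,0],[0,0,0,0,0,0]],
  ],
  jaw=50,
)

```text
clock: 13.7
ee_pos: [0.538, 0.3153, 0.1166]
eef_rot: [-1.56, 0.175, -0.181]
ft_force: [0.3, 0.4, -0.6]
grip_width: 0.542
```

```bash
python3 st.py 548.4 -312 120 15.3
```

```text
t 13.7 pos [538.  315.3 116.6] jawdir deg 77.0 fingers [ 0.0038  0.0028 -1.    ] grip 0.542 F [ 0.33  0.37 -0.63] q [-0.7   0.55  0.12  1.73 -0.08  0.86  0.8 ]
delta [  10.4 -627.3    3.4] turn [-0.0037  0.0031  0.4939]
```

Emit:
move_arm(
  series=[
    [[0,-15,0,0,0,0.02],[1,-32,0,0,0,0.03],[1,-32,0,0,0,0.03],[0,-32,0,0,0,0.03],[1,-32,0,0,0,0.03],[0,-32,0,0,0,0.03],[1,-32,0,0,0,0.03],[0,-32,0,0,0,0.03],[1,-32,0,0,0,0.03],[0,-32,0,0,0,0.03]],
  ],
)

```text
clock: 14.53
ee_pos: [0.5408, 0.0098, 0.1131]
eef_rot: [-1.57, -0.05, 0.052]
ft_force: [1.6, -0.4, 1.1]
grip_width: 0.542
```

Emit:
move_arm(
  series=[
    [[1,-32,0,0,0,0.03],[0,-32,0,0,0,0.03],[1,-32,0,0,0,0.03],[0,-32,0,0,0,0.03],[1,-32,0,0,0,0.03],[0,-32,0,0,0,0.03],[1,-32,0,0,0,0.02],[0,-32,0,0,0,0],[0,-20,0,0,0,0],[0,-10,0,0,0,0]],
  ],
)

```text
clock: 15.37
ee_pos: [0.5441, -0.2784, 0.1129]
eef_rot: [-1.562, -0.202, 0.205]
ft_force: [-0.4, 0.1, -0.5]
grip_width: 0.544
```

```bash
python3 st.py 548.4 -312 25 15.3;  python3 - <<'E'
from station import optics
import cv2,numpy as np
for n in ["top","side"]:
    c=optics.capture(n);cv2.imwrite(f"pics/{n}5.png",c["frame"][:,:,::-1])
    np.savez(f"{n}5.npz",**{k:np.array(v) for k,v in c.items()})
E
```

```text
t 15.3667 pos [ 544.1 -278.4  112.9] jawdir deg 104.83 fingers [-2.e-03 -9.e-04 -1.e+00] grip 0.544 F [-0.41  0.08 -0.47] q [ 0.36  0.54  0.04  1.75 -0.02  0.85  2.24]
delta [  4.3 -33.6 -87.9] turn [ 0.0009 -0.002   0.0081]
```

View pics/side5.png

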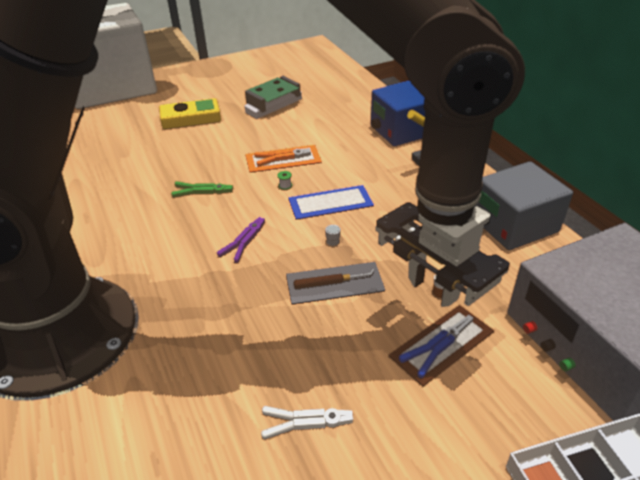

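View pics/top5.png

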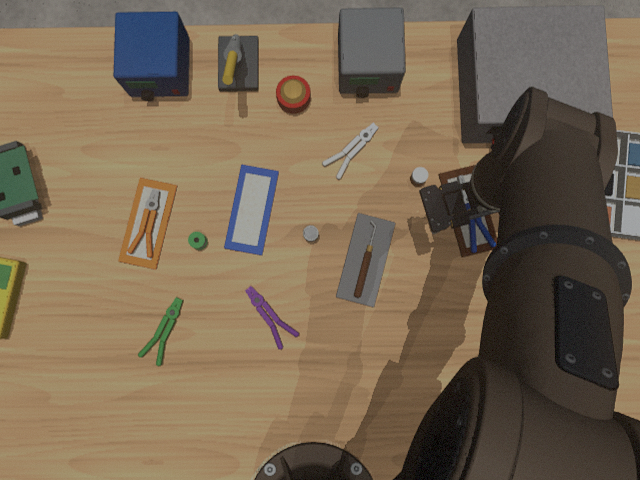

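The cutter lies centred on the orange pad, at (148,222) in the top view, and the reel, loupe and jar haven't moved. The gripper is about 34 mm short of the pliers.

Emit:
move_arm(
  series=[
    [[2,-17,0,0,0,0.004],[2,-16,0,0,0,0.004],[0,0,-15,0,0,0],[0,0,-20,0,0,0],[0,0,-20,0,0,0],[0,0,-12,0,0,0],[0,0,-6,0,0,0],[0,0,0,0,0,0],[0,0,0,0,0,0],[0,0,0,0,0,0]],
  ],
)

```text
clock: 16.3
ee_pos: [0.5505, -0.3076, 0.0422]
eef_rot: [-1.561, -0.214, 0.212]
ft_force: [0.5, 0.8, 0.9]
grip_width: 0.542
```

```bash
python3 st.py 548.4 -312 25 15.3
```

```text
t 16.3 pos [ 550.5 -307.6   42.2] jawdir deg 105.56 fingers [ 1.5e-03 -5.0e-04 -1.0e+00] grip 0.542 F [0.54 0.79 0.86] q [ 0.4   0.66  0.03  1.75 -0.03  0.73  2.29]
delta [ -2.1  -4.4 -17.2] turn [ 0.0005  0.0015 -0.0045]
```

Emit:
move_arm(
  series=[
    [[-2,-4,-4,0,0,0],[0,0,-5,0,0,0],[0,0,-5,0,0,0],[0,0,-3,0,0,0],[0,0,0,0,0,0],[0,0,0,0,0,0],[0,0,0,0,0,0]],
  ],
)

```text
clock: 16.88
ee_pos: [0.5477, -0.3115, 0.024]
eef_rot: [-1.56, -0.213, 0.213]
ft_force: [-0.9, 1.0, -0.1]
grip_width: 0.546
```

```bash
python3 st.py 548.4 -312 25 15.3
```

```text
t 16.8833 pos [ 547.7 -311.5   24. ] jawdir deg 105.54 fingers [-2.e-04  2.e-04 -1.e+00] grip 0.546 F [-0.88  0.97 -0.05] q [ 0.41  0.68  0.03  1.76 -0.03  0.7   2.3 ]
delta [ 0.7 -0.5  1. ] turn [-0.0002 -0.0002 -0.0041]
```

Emit:
move_arm(
  series=[
    [[0,0,0,0,0,0],[0,0,0,0,0,0],[0,0,0,0,0,0],[0,0,0,0,0,0],[0,0,0,0,0,0],[0,0,0,0,0,0]],
  ],
  jaw=0,
  grip_force=25,
)

```text
clock: 17.38
ee_pos: [0.5477, -0.3117, 0.0242]
eef_rot: [-1.56, -0.213, 0.213]
ft_force: [0.3, 0.2, 0.5]
grip_width: 0.261
```

```bash
python3 st.py 562 113 25 -11.3
```

```text
t 17.3833 pos [ 547.7 -311.7   24.2] jawdir deg 105.53 fingers [ 1.e-04 -0.e+00 -1.e+00] grip 0.261 F [0.34 0.18 0.47] q [ 0.41  0.68  0.03  1.76 -0.03  0.7   2.3 ]
delta [ 14.3 424.7   0.8] turn [ 0.      0.     -0.4683]
```

Emit:
move_arm(
  series=[
    [[0,0,10,0,0,0],[0,0,25,0,0,0],[0,0,25,0,0,0],[0,0,25,0,0,0],[0,0,0,0,0,0],[0,15,0,0,0,-0.02],[1,30,0,0,0,-0.03],[1,30,0,0,0,-0.035],[1,30,0,0,0,-0.035],[1,30,0,0,0,-0.035]],
  ],
)

```text
clock: 18.22
ee_pos: [0.5513, -0.1754, 0.1094]
eef_rot: [-1.569, -0.089, 0.089]
ft_force: [0.7, 0.2, -1.6]
grip_width: 0.257
```

Emit:
move_arm(
  series=[
    [[1,30,0,0,0,-0.035],[1,30,0,0,0,-0.035],[1,30,0,0,0,-0.035],[1,30,0,0,0,-0.035],[1,30,0,0,0,-0.035],[1,30,0,0,0,-0.035],[1,30,0,0,0,-0.035],[1,30,0,0,0,-0.035],[2,30,0,0,0,-0.03],[1,20,0,0,0,0]],
  ],
)

```text
clock: 19.05
ee_pos: [0.5623, 0.1172, 0.1094]
eef_rot: [-1.564, 0.152, -0.151]
ft_force: [0.2, -0.3, -1.3]
grip_width: 0.258
```

Emit:
move_arm(
  series=[
    [[0,0,0,0,0,0],[0,0,0,0,0,0],[0,0,0,0,0,0]],
  ],
)

```text
clock: 19.3
ee_pos: [0.5625, 0.1125, 0.1092]
eef_rot: [-1.566, 0.153, -0.152]
ft_force: [-0.4, -1.5, -0.5]
grip_width: 0.259
```

```bash
python3 st.py 562 113 25 -11.3;  python3 - <<'E'
from station import optics
import cv2
for n in ["side"]: cv2.imwrite(f"pics/{n}6.png",optics.capture(n)["frame"][:,:,::-1])
E
```

```text
t 19.3 pos [562.5 112.5 109.2] jawdir deg 78.88 fingers [-3.e-04 -7.e-04 -1.e+00] grip 0.259 F [-0.44 -1.49 -0.51] q [-0.39  0.5   0.13  1.86 -0.09  0.79  1.17]
delta [ -0.5   0.5 -84.2] turn [ 0.0007 -0.0003 -0.0031]
```

View pics/side6.png

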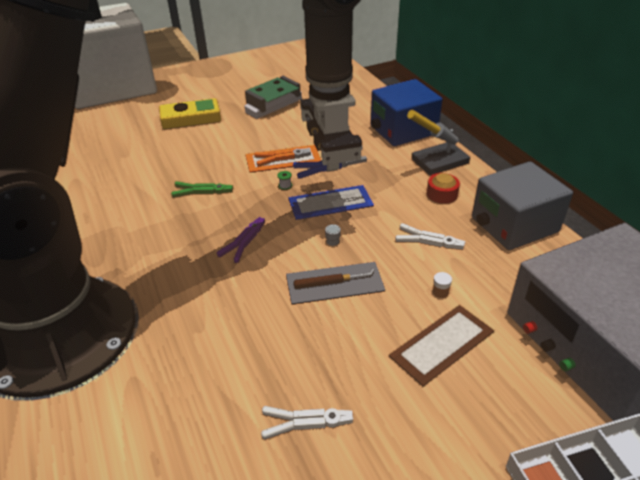

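The pliers are held level above the blue pad, at about (330,165). The brown pad is empty, and the loupe and jar are where they were.

Emit:
move_arm(
  series=[
    [[0,0,-10,0,0,0],[0,0,-20,0,0,0],[0,0,-20,0,0,0],[0,0,-15,0,0,0],[0,0,-8,0,0,0],[0,0,-3,0,0,0],[0,0,0,0,0,0],[0,0,0,0,0,0],[0,0,0,0,0,0]],
  ],
)

```text
clock: 20.1
ee_pos: [0.5634, 0.1134, 0.034]
eef_rot: [-1.565, 0.151, -0.154]
ft_force: [-0.1, 0.0, -1.0]
grip_width: 0.26
```

```bash
python3 st.py 562 113 24.2 -11.3
```

```text
t 20.1 pos [563.4 113.4  34. ] jawdir deg 78.88 fingers [ 1.5e-03  4.0e-04 -1.0e+00] grip 0.26 F [-0.11  0.01 -1.04] q [-0.37  0.61  0.11  1.91 -0.11  0.63  1.18]
delta [-1.4 -0.4 -9.8] turn [-0.0004  0.0015 -0.0031]
```

Emit:
move_arm(
  series=[
    [[-1,0,-4,0,0,0],[0,0,-3,0,0,0],[0,0,-2,0,0,0],[0,0,0,0,0,0],[0,0,0,0,0,0],[0,0,0,0,0,0]],
  ],
)

```text
clock: 20.6
ee_pos: [0.5616, 0.1134, 0.0242]
eef_rot: [-1.565, 0.152, -0.152]
ft_force: [-0.8, 0.1, 0.4]
grip_width: 0.258
```

Emit:
move_arm(
  series=[
    [[0,0,0,0,0,0],[0,0,0,0,0,0],[0,0,0,0,0,0],[0,0,0,0,0,0],[0,0,0,0,0,0],[0,0,20,0,0,0],[0,0,35,0,0,0],[0,0,35,0,0,0],[0,0,0,0,0,0],[0,0,0,0,0,0]],
  ],
  jaw=50,
)

```text
clock: 21.43
ee_pos: [0.5631, 0.1137, 0.1163]
eef_rot: [-1.564, 0.149, -0.155]
ft_force: [0.1, -0.2, 0.4]
grip_width: 0.545
```

```bash
python3 st.py 449.7 -103.6 25 -15.7
```

```text
t 21.4333 pos [563.1 113.7 116.3] jawdir deg 78.89 fingers [ 0.0043  0.0014 -1.    ] grip 0.545 F [ 0.1  -0.24  0.45] q [-0.39  0.49  0.13  1.85 -0.09  0.8   1.17]
delta [-113.4 -217.3  -91.3] turn [-0.0012  0.0043 -0.0801]
```

Emit:
move_arm(
  series=[
    [[-8,-16,0,0,0,-0.01],[-15,-29,0,0,0,-0.02],[-15,-29,0,0,0,-0.02],[-15,-29,0,0,0,-0.02],[-15,-29,0,0,0,-0.01],[-15,-29,0,0,0,0],[-15,-29,0,0,0,0],[-15,-27,0,0,0,0],[0,0,0,0,0,0],[0,0,0,0,0,0]],
  ],
)

```text
clock: 22.27
ee_pos: [0.4471, -0.1051, 0.1134]
eef_rot: [-1.56, 0.219, -0.216]
ft_force: [-0.0, 0.4, 0.4]
grip_width: 0.541
```

```bash
python3 st.py 449.7 -103.6 25 -15.7; python3 - <<'E'
from station import optics
import cv2,numpy as np
for n in ["top","side"]:
    c=optics.capture(n);cv2.imwrite(f"pics/{n}7.png",c["frame"][:,:,::-1])
    np.savez(f"{n}7.npz",**{k:np.array(v) for k,v in c.items()})
E
```

```text
t 22.2667 pos [ 447.1 -105.1  113.4] jawdir deg 74.09 fingers [-2.e-03 -1.e-04 -1.e+00] grip 0.541 F [-0.03  0.42  0.38] q [-0.03  0.34  0.18  2.13 -0.1   0.68  1.51]
delta [  2.6   1.5 -88.4] turn [ 0.0001 -0.002   0.0036]
```

View pics/side7.png

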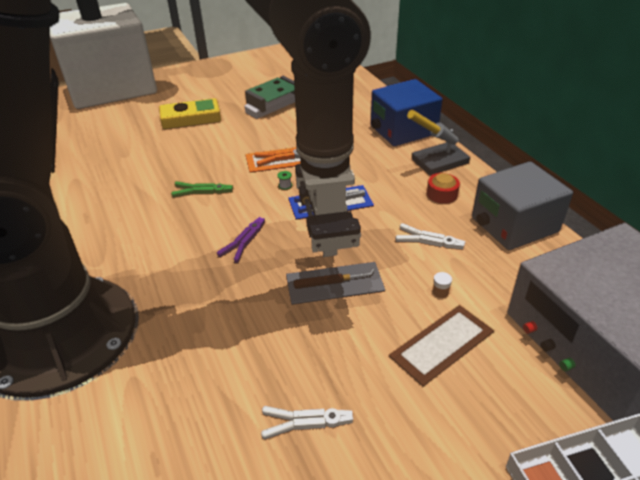

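View pics/top7.png

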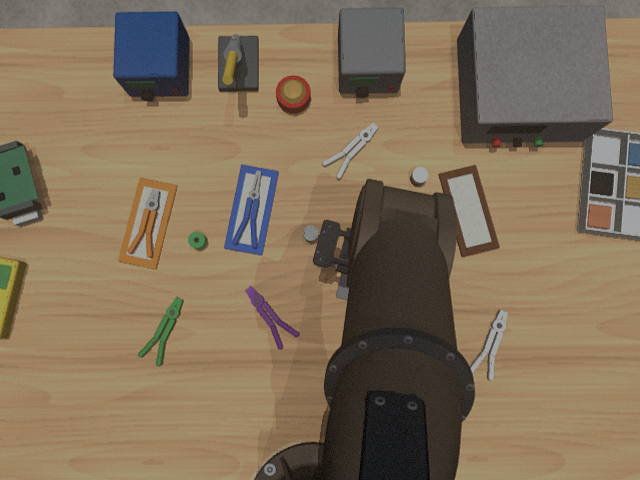

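The pliers lie centred on the blue pad, at (250,210) in the top view, and the cutter is still on the orange pad. The gripper is over the pick.

Emit:
move_arm(
  series=[
    [[2,1,-20,0,0,0.003],[0,0,-25,0,0,0],[0,0,-20,0,0,0],[0,0,-12,0,0,0],[0,0,-4,0,0,0],[0,0,0,0,0,0],[0,0,0,0,0,0],[0,0,0,0,0,0]],
  ],
)

```text
clock: 23.03
ee_pos: [0.4514, -0.1023, 0.0339]
eef_rot: [-1.56, 0.211, -0.213]
ft_force: [0.3, 0.8, -0.3]
grip_width: 0.545
```

```bash
python3 st.py 449.7 -103.6 25 -15.7
```

```text
t 23.0333 pos [ 451.4 -102.3   33.9] jawdir deg 74.52 fingers [ 1.2e-03  1.0e-04 -1.0e+00] grip 0.545 F [ 0.33  0.8  -0.35] q [ 0.    0.49  0.14  2.18 -0.14  0.48  1.55]
delta [-1.7 -1.3 -8.9] turn [-0.      0.0012 -0.0039]
```

Emit:
move_arm(
  series=[
    [[-1,-1,-4,0,0,-0.003],[0,0,-3,0,0,0],[0,0,-2,0,0,0],[0,0,0,0,0,0],[0,0,0,0,0,0],[0,0,0,0,0,0]],
  ],
)

```text
clock: 23.53
ee_pos: [0.4497, -0.1037, 0.0242]
eef_rot: [-1.56, 0.215, -0.215]
ft_force: [0.1, 0.5, 0.3]
grip_width: 0.543
```

Emit:
move_arm(
  series=[
    [[0,0,0,0,0,0],[0,0,0,0,0,0],[0,0,0,0,0,0],[0,0,0,0,0,0],[0,0,0,0,0,0],[0,0,0,0,0,0]],
  ],
  jaw=0,
  grip_force=20,
)

```text
clock: 24.03
ee_pos: [0.4497, -0.1036, 0.0242]
eef_rot: [-1.56, 0.215, -0.215]
ft_force: [-0.4, 0.5, 0.3]
grip_width: 0.154
```

```bash
python3 st.py 542.6 -311 25 13.2
```

```text
t 24.0333 pos [ 449.7 -103.6   24.2] jawdir deg 74.31 fingers [ 0.  0. -1.] grip 0.154 F [-0.38  0.52  0.26] q [ 0.01  0.5   0.13  2.19 -0.15  0.46  1.55]
delta [  92.9 -207.4    0.8] turn [-0.      0.      0.5043]
```

Emit:
move_arm(
  series=[
    [[0,0,10,0,0,0],[0,0,25,0,0,0],[0,0,25,0,0,0],[0,0,25,0,0,0],[0,0,0,0,0,0],[3,-7,0,0,0,0.02],[6,-14,0,0,0,0.034],[6,-14,0,0,0,0.034],[6,-14,0,0,0,0.034],[6,-14,0,0,0,0.034]],
  ],
)

```text
clock: 24.87
ee_pos: [0.4767, -0.1672, 0.1094]
eef_rot: [-1.569, 0.091, -0.091]
ft_force: [0.5, -0.2, -0.4]
grip_width: 0.152
```

Emit:
move_arm(
  series=[
    [[7,-16,0,0,0,0.04],[7,-16,0,0,0,0.04],[7,-16,0,0,0,0.04],[7,-16,0,0,0,0.04],[7,-16,0,0,0,0.04],[7,-16,0,0,0,0.04],[8,-16,0,0,0,0.04],[8,-16,0,0,0,0.04],[8,-16,0,0,0,0.028],[0,0,0,0,0,0]],
  ],
)

```text
clock: 25.7
ee_pos: [0.5431, -0.3145, 0.1094]
eef_rot: [-1.566, -0.18, 0.179]
ft_force: [-0.2, -0.8, -0.0]
grip_width: 0.15
```

Emit:
move_arm(
  series=[
    [[0,0,0,0,0,0],[0,0,0,0,0,0],[0,0,0,0,0,0]],
  ],
)

```text
clock: 25.95
ee_pos: [0.5424, -0.3094, 0.1091]
eef_rot: [-1.562, -0.181, 0.181]
ft_force: [0.7, -0.0, 0.0]
grip_width: 0.152
```

```bash
python3 st.py 542.6 -311 25 13.2;  python3 - <<'E'
from station import optics
import cv2
for n in ["side"]: cv2.imwrite(f"pics/{n}8.png",optics.capture(n)["frame"][:,:,::-1])
E
```

```text
t 25.95 pos [ 542.4 -309.4  109.1] jawdir deg 103.22 fingers [-6.e-04  9.e-04 -1.e+00] grip 0.152 F [ 0.67 -0.03  0.03] q [ 0.38  0.57  0.07  1.72 -0.05  0.86  2.28]
delta [  0.2  -1.6 -84.1] turn [-0.0009 -0.0006 -0.0003]
```

View pics/side8.png

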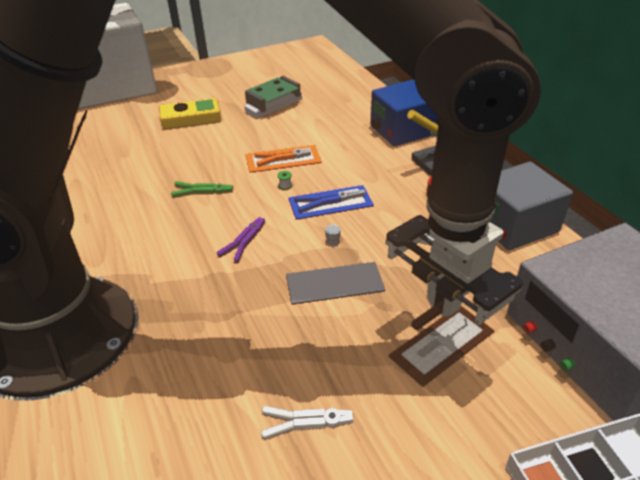

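The pick is held above the brown pad, at about (435,315), and the grey pad is empty. I'll lower it.

Emit:
move_arm(
  series=[
    [[0,-1,-10,0,0,0],[0,0,-20,0,0,0],[0,0,-20,0,0,0],[0,0,-15,0,0,0],[0,0,-8,0,0,0],[0,0,-3,0,0,0],[0,0,0,0,0,0],[0,0,0,0,0,0],[0,0,0,0,0,0]],
  ],
)

```text
clock: 26.75
ee_pos: [0.5434, -0.3119, 0.0342]
eef_rot: [-1.564, -0.182, 0.18]
ft_force: [-0.2, -0.2, 0.0]
grip_width: 0.149
```

```bash
python3 st.py 542.6 -311 24.2 13.2
```

```text
t 26.75 pos [ 543.4 -311.9   34.2] jawdir deg 103.19 fingers [ 1.5e-03 -7.0e-04 -1.0e+00] grip 0.149 F [-0.24 -0.24  0.  ] q [ 0.39  0.66  0.06  1.77 -0.06  0.71  2.29]
delta [ -0.8   0.9 -10. ] turn [0.0007 0.0015 0.0002]
```

Emit:
move_arm(
  series=[
    [[0,1,-4,0,0,0],[0,0,-3,0,0,0],[0,0,-2,0,0,0],[0,0,0,0,0,0],[0,0,0,0,0,0],[0,0,0,0,0,0]],
  ],
)

```text
clock: 27.25
ee_pos: [0.5427, -0.3106, 0.0243]
eef_rot: [-1.563, -0.181, 0.181]
ft_force: [-0.5, 0.0, 1.7]
grip_width: 0.146
```

Emit:
move_arm(
  series=[
    [[0,0,0,0,0,0],[0,0,0,0,0,0],[0,0,0,0,0,0],[0,0,0,0,0,0],[0,0,0,0,0,0],[0,0,20,0,0,0],[0,0,35,0,0,0],[0,0,35,0,0,0],[0,0,35,0,0,0],[0,0,0,0,0,0]],
  ],
  jaw=50,
)

```text
clock: 28.08
ee_pos: [0.546, -0.3126, 0.1564]
eef_rot: [-1.569, -0.188, 0.173]
ft_force: [1.8, -0.5, 0.3]
grip_width: 0.547
```

Emit:
move_arm(
  series=[
    [[-25,10,10,0,0,0],[-25,20,10,0,0,0],[-25,30,10,0,0,0],[-20,30,0,0,0,0],[-10,30,0,0,0,0],[0,30,0,0,0,0],[0,30,0,0,0,0],[0,30,0,0,0,0],[0,30,0,0,0,0],[0,0,0,0,0,0]],
  ],
)

```text
clock: 28.92
ee_pos: [0.4378, -0.0649, 0.1793]
eef_rot: [-1.561, -0.186, 0.185]
ft_force: [-0.1, -0.2, 0.1]
grip_width: 0.544
```

Emit:
move_arm(
  series=[
    [[-15,0,0,0,0,0],[-15,20,0,0,0,0],[0,30,0,0,0,0],[0,20,0,0,0,0],[0,0,0,0,0,0],[0,0,0,0,0,0],[0,0,0,0,0,0],[0,0,0,0,0,0]],
  ],
)

```text
clock: 29.58
ee_pos: [0.4077, -0.0016, 0.1791]
eef_rot: [-1.564, -0.179, 0.18]
ft_force: [-0.1, -0.1, -0.2]
grip_width: 0.542
```

```bash
python3 st.py;  python3 - <<'E'
from station import optics
import cv2,numpy as np
for n in ["top","side"]:
    c=optics.capture(n);cv2.imwrite(f"pics/{n}9.png",c["frame"][:,:,::-1])
    np.savez(f"{n}9.npz",**{k:np.array(v) for k,v in c.items()})
f=dict(np.load("top9.npz"))["frame"]
I=np.hstack([cv2.resize(f[y:y+105,x:x+70],(266,399)) for x,y in [(115,170),(218,160),(435,160)]])
cv2.imwrite("pics/z9.png",np.clip(I.astype(float)*1.6,0,255).astype(np.uint8)[:,:,::-1])
E
```

```text
t 29.5833 pos [407.7  -1.6 179.1] jawdir deg 103.11 fingers [-1.e-04 -3.e-04 -1.e+00] grip 0.542 F [-0.05 -0.05 -0.23] q [-0.06  0.17 -0.07  2.15  0.02  0.83  1.65]
```

View pics/top9.png

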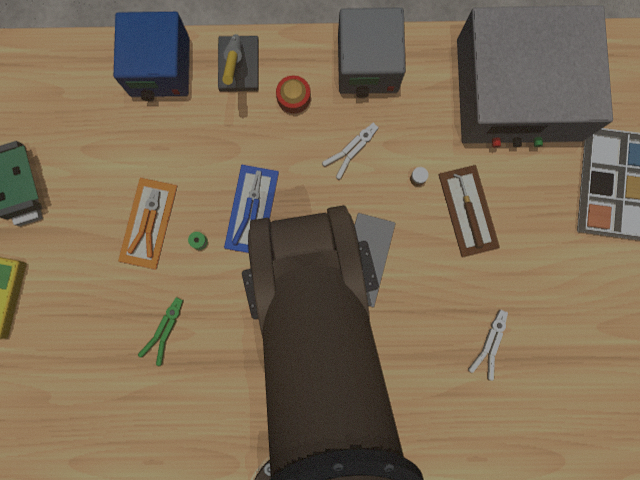

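View pics/z9.png

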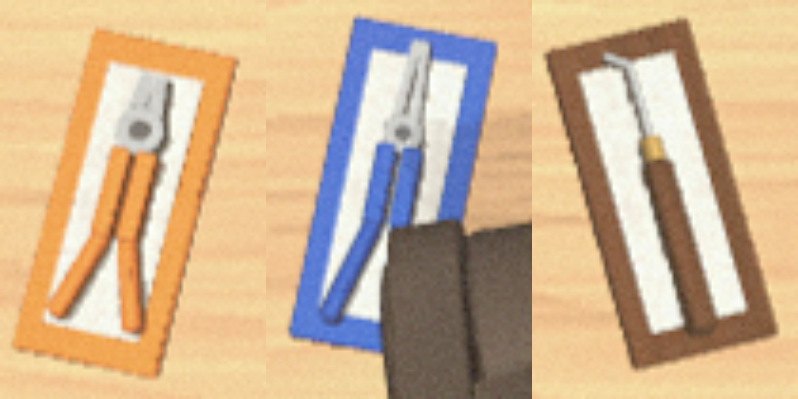

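View pics/side9.png

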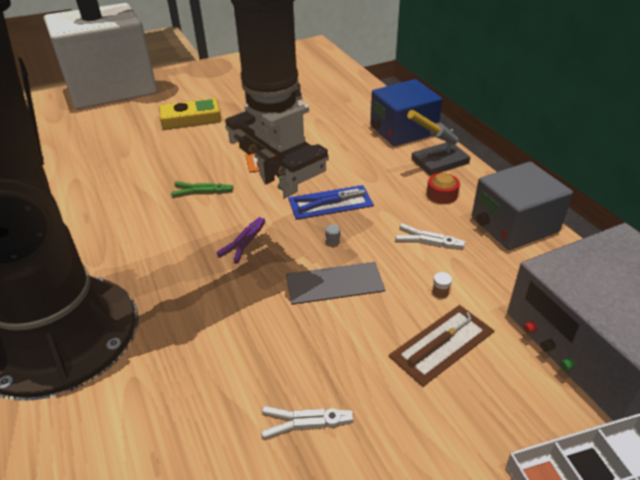

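All three tools are on their own pads. In the top view the cutter is at (148,222), the pliers at (250,210) and the pick at (469,211). The grey pad is empty and all three bystanders are in place. I'll check the offsets in numbers.

```bash
python3 - <<'E'
from h import *
c=dict(np.load("top9.npz"))
def w(x,y,ox,oy,off,z=.016): return ray(c,[((x-off)/3.8-.4+ox,y/3.8-.4+oy)],z)[0,:2]*1000
def rep(n,m,d,pc,pa): print(n,"off",(m-np.array(pc)).round(1),"dang",(np.degrees(np.arctan2(d[1],d[0]))-pa).round(1))
r=(w(56,318,115,170,0)+w(132,331,115,170,0))/2;t=w(155,73,115,170,0); rep("cutter",(r+t)/2,t-r,(537.5,314.3),-13)
r=w(703,335,435,160,532);a=w(652,148,435,160,532);d=(a-r)/np.linalg.norm(a-r); rep("pick",r+75*d,d,(554.3,-308.3),13.2)
t=w(421,40,218,160,266);p=w(402,131,218,160,266);d=(t-p)/np.linalg.norm(t-p);rep("pliers(from nose)",t-75*d,d,(562,113),-11.3)
# height of tools
for n,q in [("cutter",(146,232)),("pliers",(248,215)),("pick",(474,228))]:
    print(n,"z",np.median(ptsz(c)[q[1]-1:q[1]+2,q[0]-1:q[0]+2,2]).round(4))
for n,q in [("loupe",(311,233)),("jar",(420,176)),("reel",(198,240))]:
    f0=dict(np.load("top0.npz"))["frame"]; f1=dict(np.load("top7.npz"))["frame"]; x,y=q
    T=f0[y-12:y+12,x-12:x+12]; r=cv2.matchTemplate(f1[y-20:y+20,x-20:x+20],T,cv2.TM_CCOEFF_NORMED); print(n,"shift px",np.array(cv2.minMaxLoc(r)[3])-8)
E
```

```text
cutter off [ 0.5 -2.4] dang 0.8
pick off [-1.6  0.7] dang -0.7
pliers(from nose) off [ 1.3 -0. ] dang -0.3
cutter z 0.0166
pliers z 0.0188
pick z 0.02
loupe shift px [0 0]
jar shift px [0 0]
reel shift px [0 0]
```

```bash
python3 -c "
from station import bot
print(bot.finish_job())"
```

```text
the job is handed in; nothing more can be done
None
```

I handed the job in at about 30 s of the 112 s allowed. The cutter is on the orange pad, the pliers are on the blue pad and the pick is on the brown pad. I parked the pick on the grey pad and let go of it there while I moved the cutter and then the pliers. It went to the brown pad last, so the grey pad is empty.

| Tool | Distance from pad centre | Angle from lengthwise |
|---|---|---|
| Cutter | about 2.5 mm | 0.8° |
| Pliers | about 1.3 mm | 0.3° |
| Pick | about 1.7 mm | 0.7° |

- **Lying flat:** the tops of the tools read 17–20 mm above the bench. A tool lying flat on a pad should read about 20 mm, and the camera calibration is good to about 2 mm.
- **Pliers:** in the last picture the arm hid part of them, so their figures come from the nose and pivot only.
- **Loupe, jar and reel:** comparing pictures showed no shift for any of them. The second picture was taken before the final pick move, and for that move I only had the last views, which showed the jar, reel and loupe in place.
- **Failed checks:** none failed or disagreed. The hand-in gives no verdict.

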